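# Set the ratchet prop to the fourth click

## Task

Set up the ratchet prop on which the robotic forearm will be laid: take its notched column by the saddle and raise it slowly until the pawl has clicked under the fourth notch and no further, then let it down gently until it rests on the pawl and let go of it. Last, push the locking bolt fully home. Leave the other things on the table where they are.

Things in the scene. Friction and masses are not known exactly. Their poses are not given: they have to be found in the camera images.
- prop_base: Ratchet prop, bolted down: dark steel foot plate 130 x 240 x 10 mm (x -65 to 65, y -160 to 80 mm), grey housing 44 mm wide, 124 mm high, open to +x, around the upright column. Origin: on the table, on the column's axis; z up. x points from the column to the pawl block; the locking bolt lies on the -y side.
- column: Sliding notched steel column, 0.3 to 0.65 kg, moves only straight up, up to 96 mm, guide friction 1 N; starts fully down. Axes as prop_base. Origin: middle of the aluminium saddle block on its top (44 x 30 x 32 mm in x, y, z). Pinch it across y from above, at origin height or up to 5 mm over it; housing top is 32 mm under the origin at the start. Rubber V lips rise 31 mm over the origin.
- lock_bolt (a joint): Slide of the steel locking bolt, m: 0 drawn out (it starts between 0 and 5 mm), 0.025 home, at its stop against the column. It moves along prop_base's +y, towards the column, with about 3 N of friction, and stays where it is left.
- bolt_knob (a point): Top centre of the bolt's upright steel knob: plain pin 14 mm in diameter, 40 mm long, its top 85 mm above the table; 120 mm on the -y side of the column's axis when drawn out. A bracket 60 mm high stands 18 mm or more clear of it on its -y side and another, 33 mm or more clear, on its +y side; its x sides are free.
- supply: Bystander: white bench power supply, 220 x 200 x 106 mm, origin under its centre.
- driver: Bystander: screwdriver lying on the table, origin under its middle.
- screws: Bystander: small jar of screws, 56 mm in diameter, 70 mm high, origin under its centre.
- servo: Bystander: black hobby servo, 54 x 20 x 42 mm, origin under its centre.
- saddle (a point): Bottom of the saddle V, 16 mm over the column origin. Ratchet: five notches 12 mm apart on the column's +x face, all below the pawl at the start. First click after 14 to 46 mm of lift (no push before 5 mm), different each time: feel it. Before each click the pull grows over 5 mm by 6 to 13 N over the weight, falls steeply to 2 or 3 N over it, and 2 to 3 mm later to the weight as the pawl snaps in.
- housing_top (a point): Centre of the housing's top, 124 mm above the table. The pawl is a spring tongue in the grey block (24 x 52 x 30 mm) on the housing's open side, clamped at a different height each time. 3 mm above a click the next notch starts to push. Let down, the column stops on the pawl where it snapped in (that is 2 to 3 mm above the steep fall of the pull) and cannot go lower again.

How it is judged:
On the way, in this order (a step that is already met when the one before it is completed fails the run):
1. the column is raised by more than 45 mm, the bolt still drawn out (distance of column from where it was at the start of the episode above 0.045 m and value of joint lock_bolt below 0.01 m), for 0.05 s.
2. the column, let go of, rests on the pawl with its fourth notch, at rest, the bolt still drawn out (contact force between column_c4 and anything else above 1 N and linear speed of column below 0.01 m/s and contact force between each of the fingers, the arm and column below 0.3 N and value of joint lock_bolt below 0.01 m), for 0.2 s.
At the end, for the whole second after the job is handed in: The column rests with its weight on the pawl at its fourth notch (more than 1 N on that notch), at rest and let go of, and the locking bolt is within 3 mm of its stop (contact force between column_c4 and anything else above 1 N and contact force between each of the fingers, the arm and column below 0.3 N and linear speed of column below 0.01 m/s and value of joint lock_bolt above 0.022 m); the robot touches nothing.
It fails at once if the column is jerked or dropped (faster than 0.25 m/s) (linear speed of column above 0.25 m/s).
It fails at once if the column is rammed onto the pawl (more than 35 N on the pawl's flat top) (contact force between plunger_c0 and anything else above 35 N).
It fails at once if a bystander is moved by more than 20 mm (distance of any of supply, driver, screws, servo from where it was at the start of the episode above 0.02 m).
It also fails if it takes over 72 s, if anything falls off the work surface, if the arm or the gripper's body presses on something with over 40 N, if the wrist force passes 120 N, or if a joint passes its speed limit or range.

## Robot

A 6-joint arm with a two-finger parallel gripper is mounted at the origin on the work surface. World frame = base frame: x ahead of the robot, y to its left, z up, the work surface at z = 0. Lengths are in m, angles in rad, forces in N, time in s.
With the tool pointing down it reaches from about 0.325 to 0.9 m from the base axis. Payload 6.1 kg.
Tool frame: the origin (TCP) lies midway between the tips of the shut fingers; the grasp point (between the pads) lies 19 mm behind it; z points along the fingers, y is the line along which they close (so a half turn about z gives the same grasp; the last joint's range is limited). The gripper opens to 85 mm and grips with 20 to 120 N. Pads are 22 mm wide; open, the fingers measure 114 mm over their backs; the gripper's body (76 mm by 85 mm) begins 54 mm behind the grasp point. The pads swing forward as they close: fully open they stand 13 mm farther back than shut.
Start: joints at [-1.456, 0.22, 1.526, -0, 1.395, -0.126], TCP at [0.149, -0.607, 0.195] pointing down, gripper open.
Joint ranges: [-2.98, 2.98], [-0.91, 2.08], [0.09, 2.57], [-1.24, 4.39], [0.2, 2.65], [-2.68, 2.68]. Speed limits (rad/s): [2.57, 2.57, 3.01, 3.14, 3.14, 3.14].

## Interface

Orientations are given as [roll, pitch, yaw] about the fixed x, y, z axes, in that order (R = Rz(yaw) Ry(pitch) Rx(roll)).
In Python, from plant import movep, move_l, set_joints, gripper_to, hold, inverse_kinematics, observe, get_image, get_calibration, Unreachable, job_done gives the robot as it stands. Calls block until the motion is done:
- movep(position, orientation): joint-space move of the TCP to a pose.
- move_l(position, feed=0.15, rotation=None, max_force=None): straight line of the TCP; rotation=None keeps the orientation; feed is the mean speed in m/s. With max_force (N) it stops when the force on the tool has changed by that much, and returns True; else False.
- set_joints(angles): joint-space move.
- gripper_to(opening, f_grip=None): finger opening in m; f_grip is the grip in N (None keeps the last); returns when the fingers have stopped.
- hold(seconds).
- inverse_kinematics(position, orientation): joint angles nearest the present ones, or None.
- observe(): the state.
- get_image(name): name is "side" or "top" or "wrist"; returns (picture, depth): 480x640x3 uint8, red, green, blue; 480x640 float32, m along the optical axis (not along the pixel's ray), 0 where there is no reading.
- get_calibration(name): a dict with "intrinsics" (3x3 intrinsics, pixels), "world_from_camera" (4x4, takes a point from camera to world coordinates). Camera axes: x right, y down, z forward; pixel columns grow to the right and rows downward; lengths in m; the calibration is good to about 2 mm. A picture is of the moment at which its call begins: read the wrist's pose just before it. get_calibration takes no time and is no camera call; for the wrist camera it gives the pose at the moment of the call.
A pose or a line that the arm cannot do raises Unreachable and nothing moves.
- job_done(): hands the job in; it is judged then, once.
The state is a dict: "time_s": time; "q": joint angles; "joint_velocities": joint speeds; "joint_torque": joint torques, N m; "eef_pos": TCP position; "tcp_rot": TCP orientation; "ft_force": force on the tool from outside, world axes, zero at the start; "torque": the same for the moment, N m; "opening": finger opening in m; "grasp_force": force on a finger pad.
Only numpy, scipy, OpenCV 4.12 (cv2) and the standard library are available. Lean on these libraries where they do the work, as an engineer would, in place of code of your own. Each camera call takes 0.05 s, during which the arm holds its last target. There are 200 camera calls.

## Working session

There is one attempt and no reset: what is moved stays moved. The work goes in short steps, each a Python script; the robot and the scene stay as the last script left them, time stands still between calls to the robot, and variables do not carry over. Pictures are saved under pics/ and viewed, at most 10 in all, crops included, and the job is handed in when it is done.

```bash
mkdir -p pics; ls; python3 - <<'E'
from plant import *
import cv2,numpy as np
for n in("top","side"):
    p,d=get_image(n); cv2.imwrite(f"pics/{n}0.png",p[:,:,::-1]); np.save(f"pics/{n}0.npy",d)
    c=get_calibration(n); print(n,c)
print(observe())
E
```

```text
pics
top {'intrinsics': array([[536.35798152,   0.        , 315.67454723],
       [  0.        , 536.35798152, 241.96886793],
       [  0.        ,   0.        ,   1.        ]]), 'world_from_camera': array([[-0.02308636, -0.9805472 ,  0.19492104,  0.30003958],
       [-0.99969225,  0.02087178, -0.01340798,  0.04970217],
       [ 0.00907881, -0.1951706 , -0.98072729,  1.40351856],
       [ 0.        ,  0.        ,  0.        ,  1.        ]])}
side {'intrinsics': array([[616.78227887,   0.        , 308.53408299],
       [  0.        , 616.78227887, 247.47195316],
       [  0.        ,   0.        ,   1.        ]]), 'world_from_camera': array([[-0.9951026 , -0.06620675,  0.07339943,  0.42010589],
       [-0.09841409,  0.59413309, -0.79832358,  1.11525867],
       [ 0.00924538, -0.80163741, -0.59773906,  0.96405028],
       [ 0.        ,  0.        ,  0.        ,  1.        ]])}
{'time_s': 0.1, 'q': array([-1.45609235e+00,  2.21172172e-01,  1.52749945e+00, -2.44349190e-05,
        1.39466800e+00, -1.26117574e-01]), 'joint_velocities': array([-0.00125955, -0.00169817, -0.00324602, -0.00029358, -0.00188085,
       -0.0009941 ]), 'joint_torque': array([ 5.77216979e-04, -4.98242104e+01, -3.90549409e+01, -1.68932334e-04,
        5.69483178e-03, -9.53948302e-06]), 'eef_pos': array([ 0.14897048, -0.60636847,  0.19389179]), 'tcp_rot': array([-3.13985653e+00, -1.95881794e-04,  2.40825685e-01]), 'ft_force': array([ 0.4257457 ,  1.23777351, -0.34185294]), 'torque': array([0.01676035, 0.00857544, 0.01887764]), 'grasp_force': 0.0, 'opening': 0.0856515082754327}
```

View pics/top0.png

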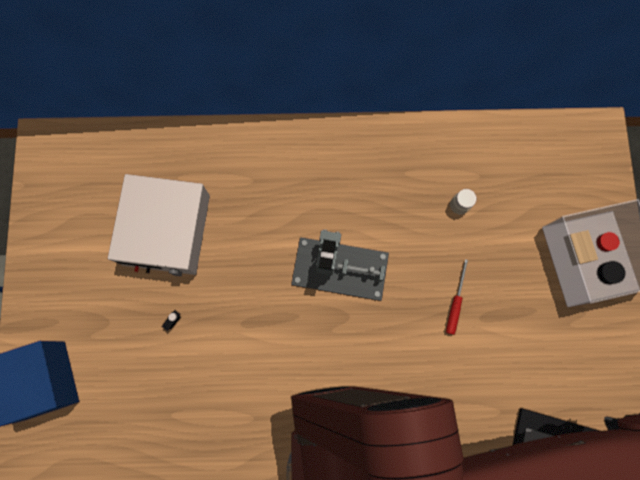

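View pics/side0.png

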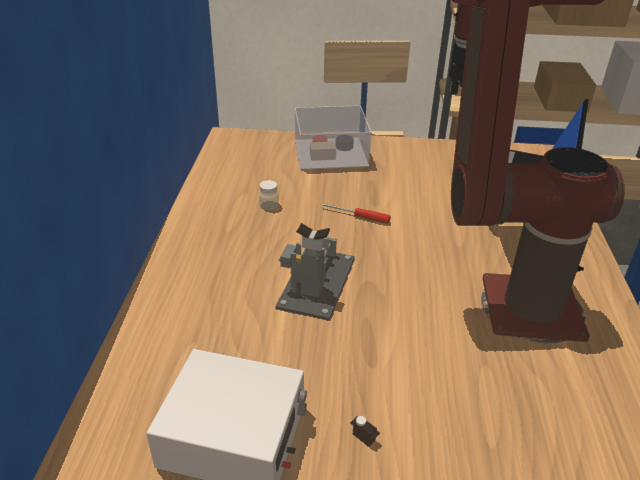

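The top view shows the prop: plate corners at about (302,238), (388,250), (380,300) and (292,288), saddle at (328,252), knob at about (378,272). The jar (463,200) and the driver (457,300) lie to the right, the supply and servo to the left. The side view agrees. Next I compute the base pose, then take two wrist views.

```bash
cat > h.py <<'E'
import numpy as np,cv2
from plant import *
def cloud(d,c):
    K,T=c["intrinsics"],c["world_from_camera"]
    v,u=np.indices(d.shape); P=np.stack([(u-K[0,2])/K[0,0]*d,(v-K[1,2])/K[1,1]*d,d],-1)
    return P@T[:3,:3].T+T[:3,3]
def plate(p,W,lo=.003,hi=.03):
    hsv=cv2.cvtColor(p,cv2.COLOR_RGB2HSV); return (hsv[...,1]<90)&(W[...,2]>lo)&(W[...,2]<hi)
E
python3 - <<'E'
from h import *
p=cv2.imread("pics/top0.png")[:,:,::-1].copy(); d=np.load("pics/top0.npy")
W=cloud(d,get_calibration("top"))
for q in [(302,238),(388,250),(380,300),(292,288),(330,240),(328,256),(378,272),(345,268)]: print(q,W[q[1],q[0]].round(3))
m=cv2.cvtColor(p,cv2.COLOR_RGB2HSV)[...,1]<90
m[:, :280]=0;m[:,400:]=0;m[:225]=0;m[310:]=0
r=cv2.minAreaRect(W[m&(W[...,2]<.03)][:,:2].astype(np.float32)); print(r, cv2.boxPoints(r))
E
```

```text
(302, 238) [0.589 0.067 0.009]
(388, 250) [ 0.553 -0.162 -0.002]
(380, 300) [ 0.42  -0.133  0.011]
(292, 288) [ 0.458  0.096 -0.003]
(330, 240) [ 0.545 -0.     0.19 ]
(328, 256) [0.511 0.005 0.171]
(378, 272) [ 0.488 -0.126  0.048]
(345, 268) [ 0.498 -0.041  0.06 ]
((0.5108221769332886, -0.03311316668987274), (0.23986035585403442, 0.1400989294052124), 78.82720947265625) [[ 0.41886166 -0.13719696]
 [ 0.55630535 -0.16434371]
 [ 0.6027827   0.07097062]
 [ 0.465339    0.09811738]]
```

```bash
python3 - <<'E'
from h import *
yaw=-.17
for i,(x,y) in enumerate([(.47,.0),(.53,-.06)]):
    movep([x,y,.40],[np.pi,0,yaw]); hold(.3)
    c=get_calibration("wrist"); p,d=get_image("wrist")
    cv2.imwrite(f"pics/w{i}.png",p[:,:,::-1]); np.savez(f"pics/w{i}.npz",d=d,K=c["intrinsics"],T=c["world_from_camera"])
    print(c["world_from_camera"].round(3)); s=observe(); print(s["time_s"],s["eef_pos"],s["tcp_rot"],s["q"])
E
```

```text
[[-0.17  -0.94  -0.295  0.545]
 [-0.985  0.162  0.051 -0.013]
 [-0.     0.299 -0.954  0.578]
 [ 0.     0.     0.     1.   ]]
2.9917 [ 4.70022521e-01 -2.29068587e-04  3.99898455e-01] [ 3.14156815e+00  1.99547169e-04 -1.70466423e-01] [-1.68483474e-01 -2.05155478e-01  1.57837428e+00 -2.45898241e-05
  1.76857345e+00  1.57277444e+00]
[[-0.168 -0.941 -0.293  0.605]
 [-0.986  0.16   0.051 -0.072]
 [-0.     0.298 -0.955  0.579]
 [ 0.     0.     0.     1.   ]]
3.775 [ 0.52975754 -0.05935912  0.40062645] [ 3.14155871e+00 -1.11304516e-03 -1.69058757e-01] [-2.59617722e-01 -5.15387944e-02  1.43819076e+00  6.79875200e-05
  1.75382914e+00  1.48024979e+00]
```

View pics/w0.png

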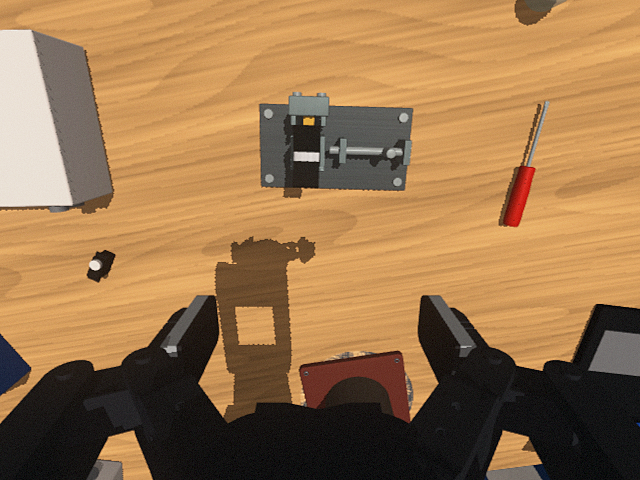

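View pics/w1.png

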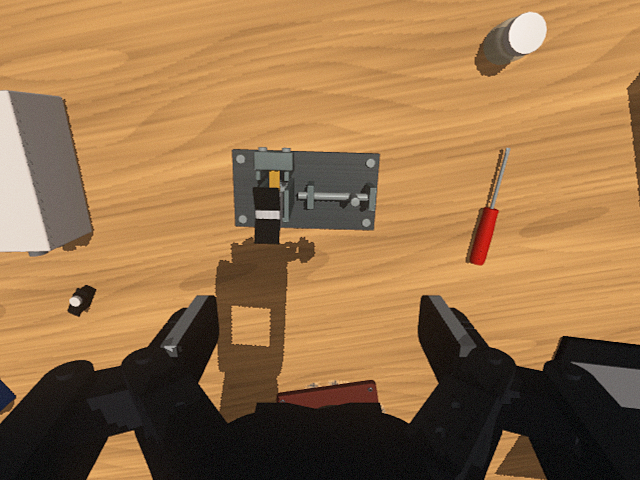

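```bash
python3 - <<'E'
from h import *
for i in (0,1):
    f=np.load(f"pics/w{i}.npz"); W=cloud(f["d"],dict(intrinsics=f["K"],world_from_camera=f["T"]))
    p=cv2.imread(f"pics/w{i}.png")[:,:,::-1].copy()
    m=plate(p,W,.004,.016); m[260:]=0;m[:90]=0; m[:,:230]=0;m[:,430:]=0
    m=cv2.morphologyEx(m.astype(np.uint8),cv2.MORPH_OPEN,np.ones((3,3)))>0
    wood=W[300:330,300:400] if 0 else W[20:60,250:400]; print("wood z",np.median(wood[...,2]))
    r=cv2.minAreaRect(W[m][:,:2].astype(np.float32)); B=cv2.boxPoints(r); print("plate",r,np.median(W[m][:,2]))
    e=max([B[1]-B[0],B[2]-B[1]],key=np.linalg.norm); e=e*np.sign(e[1]); yaw=-np.arctan2(e[0],e[1]); print("yaw",yaw)
    ex=np.array([np.cos(yaw),np.sin(yaw)]); ey=np.array([-ex[1],ex[0]]); O=np.array(r[0])+.04*ey; print("O",O)
    L=np.stack([(W[...,:2]-O)@ex,(W[...,:2]-O)@ey,W[...,2]],-1)
    near=(abs(L[...,0])<.1)&(L[...,1]>-.17)&(L[...,1]<.1)
    for n,lo,hi,ymax in(("lips",.18,.25,.1),("saddle+",.165,.25,.1),("housing",.115,.13,.1),("knob",.075,.1,-.07)):
        q=L[near&(L[...,2]>lo)&(L[...,2]<hi)&(L[...,1]<ymax)]
        if len(q): print(n,len(q),np.percentile(q,[2,50,98],axis=0).round(4).tolist())
E
```

```text
wood z -0.0003481677921970405
plate ((0.5061053037643433, -0.03241179883480072), (0.2385173738002777, 0.12901178002357483), 78.621826171875) 0.009633165116447295
yaw -0.19858645
O [0.51399665 0.00680206]
lips 694 [[-0.0339, -0.0136, 0.1802], [0.0204, 0.0012, 0.183], [0.0336, 0.0152, 0.1865]]
saddle+ 1647 [[-0.0325, -0.0138, 0.1706], [0.0003, 0.0006, 0.1788], [0.0332, 0.015, 0.1859]]
housing 363 [[-0.0207, -0.021, 0.1211], [0.0092, -0.0161, 0.1234], [0.0444, 0.0224, 0.1254]]
knob 87 [[-0.0067, -0.1204, 0.0752], [0.0001, -0.1141, 0.084], [0.0056, -0.1083, 0.0862]]
wood z -0.00039180449090747693
plate ((0.5061829686164856, -0.032415762543678284), (0.23832334578037262, 0.12927427887916565), 78.60519409179688) 0.009612278308061106
yaw -0.19887681
O [0.5140857 0.0067958]
lips 610 [[-0.0327, -0.0143, 0.1801], [0.0202, 0.0004, 0.1829], [0.0337, 0.0148, 0.1862]]
saddle+ 1442 [[-0.0319, -0.0143, 0.1705], [-0.0012, 0.0002, 0.1786], [0.0334, 0.0149, 0.1858]]
housing 276 [[-0.021, -0.0213, 0.1161], [0.013, -0.0173, 0.1233], [0.0453, 0.0223, 0.1252]]
knob 75 [[-0.0065, -0.1204, 0.0794], [0.0006, -0.1145, 0.0841], [0.0061, -0.1087, 0.0857]]
```

Both views agree: O=(0.514, 0.0068), yaw −0.199, saddle origin z≈0.156, and the knob at local (0, −0.1145) with its top at 0.085. Next I grasp the saddle and make the first part of the lift, logging force.

```bash
cat >> h.py <<'E'
YAW=-.199; O=np.array([.514,.0068]); ORI=[np.pi,0,YAW]
def loc(x,y,z):
    c,s=np.cos(YAW),np.sin(YAW); return [O[0]+c*x-s*y,O[1]+s*x+c*y,z]
def lift(z0,z1,step=.0005,feed=.006):
    """raise the TCP in small steps; returns rows of (z, Fz)"""
    R=[]
    for z in np.arange(z0+step,z1+1e-6,step):
        move_l(loc(0,0,z),feed=feed); s=observe(); R.append((s["eef_pos"][2],s["ft_force"][2]))
    R=np.array(R); print("t",s["time_s"],"open",s["opening"],"gf",s["grasp_force"])
    for z,f in R[::2]: print(f"{(z-.137)*1e3:.1f}:{f:.1f}",end="  ")
    print(); return R
E
python3 - <<'E'
from h import *
def st(t):
    s=observe(); print(t,s["time_s"].__round__(2),s["eef_pos"].round(4),s["ft_force"].round(2),s["opening"],s["grasp_force"])
movep(loc(0,0,.25),ORI); st("above")
move_l(loc(0,0,.137),feed=.08); hold(.2); st("down")
gripper_to(.02,f_grip=70); hold(.2); st("closed")
p,d=get_image("wrist"); cv2.imwrite("pics/g.png",p[:,:,::-1])
lift(.137,.147); st("end")
E
```

```text
above 4.47 [0.5149 0.0065 0.2517] [0.1  0.22 0.64] 0.08567931537344048 0.0
down 6.24 [0.5143 0.0068 0.1374] [ 0.37  0.41 -0.97] 0.08565753736656428 0.0
closed 7.08 [0.5144 0.0069 0.138 ] [-1.85  1.22  5.01] 0.019957424314141596 3.31630936358124
t 12.1333 open 0.019783860686859656 gf 0.0
1.1:4.8  1.3:1.3  2.4:-0.0  3.6:0.3  4.6:0.7  5.5:1.0  6.6:-0.1  7.5:0.8  8.6:0.5  9.6:-0.5  
end 12.13 [0.514  0.0068 0.147 ] [0.42 0.49 0.48] 0.019783860686859656 0.0
```

View pics/g.png

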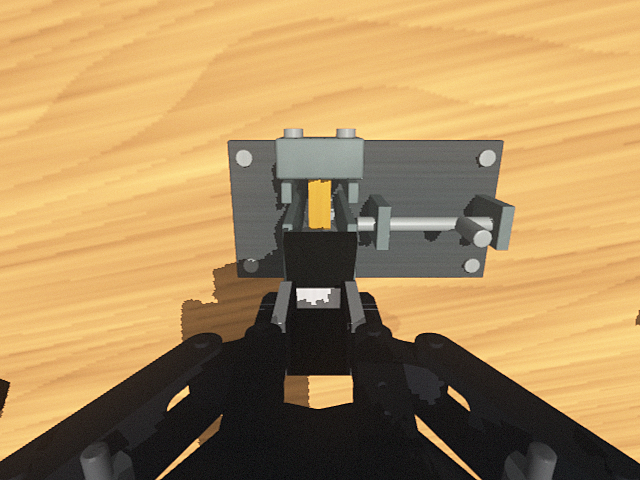

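The picture shows the fingers either side of the saddle at (290–345, 300). The pads only went to the 20 mm target with no real grip, and Fz stayed about 0, so the column was not lifted. I'll reopen, go down again and close fully.

```bash
python3 - <<'E'
from h import *
def st(t):
    s=observe(); print(t,s["time_s"].__round__(2),s["eef_pos"].round(4),s["ft_force"].round(2),s["opening"].__round__(4),s["grasp_force"])
gripper_to(.05); move_l(loc(0,0,.137),feed=.05); st("down")
gripper_to(0,f_grip=70); st("closed"); hold(.2); st("closed")
p,d=get_image("wrist"); c=get_calibration("wrist"); W=cloud(d,c)
cv2.imwrite("pics/g2.png",cv2.resize(p[200:340,220:420,::-1],(800,560)))
c_,s_=np.cos(YAW),np.sin(YAW); L=W.copy(); X=W[...,0]-O[0];Y=W[...,1]-O[1]; L[...,0]=c_*X+s_*Y; L[...,1]=-s_*X+c_*Y
for v in (290,300,310,320):
    print(v,[(u,)+tuple((L[v,u]*1e3).round().astype(int)) for u in range(268,376,6)])
E
```

```text
down 12.88 [0.5134 0.0069 0.1362] [-0.77 -0.11  0.24] 0.0499 0.0
closed 13.41 [0.5146 0.0068 0.138 ] [-1.56  1.28  5.37] 0.0001 2.9864855979394633
closed 13.61 [0.5146 0.0068 0.1381] [-2.1   0.09  5.56] 0.0001 2.989793216547696
290 [(268, np.int64(-82), np.int64(51), np.int64(0)), (274, np.int64(-83), np.int64(45), np.int64(0)), (280, np.int64(-82), np.int64(39), np.int64(0)), (286, np.int64(-21), np.int64(21), np.int64(122)), (292, np.int64(3), np.int64(13), np.int64(171)), (298, np.int64(4), np.int64(10), np.int64(172)), (304, np.int64(11), np.int64(6), np.int64(187)), (310, np.int64(11), np.int64(4), np.int64(186)), (316, np.int64(12), np.int64(1), np.int64(187)), (322, np.int64(11), np.int64(-1), np.int64(187)), (328, np.int64(12), np.int64(-4), np.int64(188)), (334, np.int64(3), np.int64(-7), np.int64(171)), (340, np.int64(3), np.int64(-10), np.int64(171)), (346, np.int64(4), np.int64(-12), np.int64(172)), (352, np.int64(-21), np.int64(-20), np.int64(123)), (358, np.int64(-83), np.int64(-40), np.int64(0)), (364, np.int64(-83), np.int64(-46), np.int64(-1)), (370, np.int64(-83), n
[... 2031 characters left out ...]
)), (292, np.int64(7), np.int64(10), np.int64(203)), (298, np.int64(7), np.int64(8), np.int64(203)), (304, np.int64(11), np.int64(5), np.int64(209)), (310, np.int64(11), np.int64(3), np.int64(210)), (316, np.int64(11), np.int64(1), np.int64(209)), (322, np.int64(11), np.int64(-1), np.int64(209)), (328, np.int64(11), np.int64(-3), np.int64(210)), (334, np.int64(11), np.int64(-5), np.int64(210)), (340, np.int64(7), np.int64(-8), np.int64(203)), (346, np.int64(7), np.int64(-10), np.int64(203)), (352, np.int64(7), np.int64(-12), np.int64(204)), (358, np.int64(-117), np.int64(-41), np.int64(0)), (364, np.int64(-117), np.int64(-47), np.int64(0)), (370, np.int64(-118), np.int64(-54), np.int64(-2))]
```

View pics/g2.png

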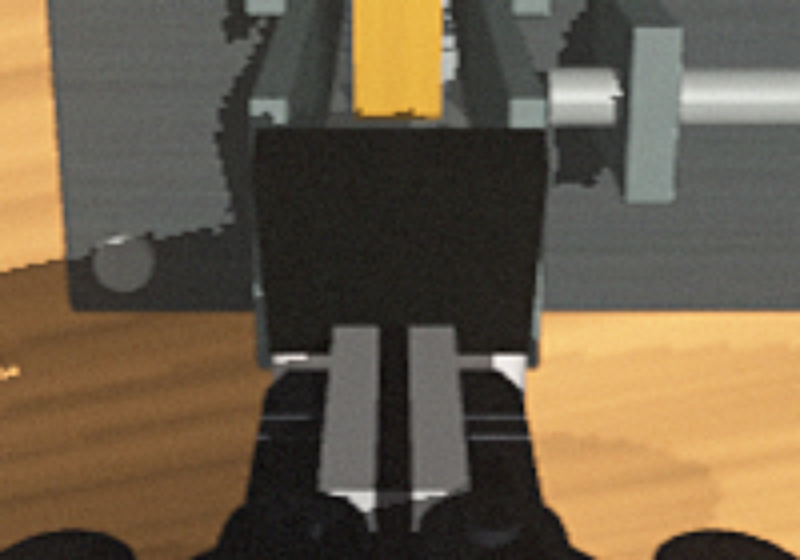

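The crop shows the fingers shut inside the V, above its bottom (z≈0.172), so they passed over the saddle. The real fingertips sit higher than the TCP I assumed. I'll check the tip height against the TCP using the depth I stored earlier.

```bash
python3 - <<'E'
from h import *
for i,z in((0,.3999),(1,.4006)):
    f=np.load(f"pics/w{i}.npz"); W=cloud(f["d"],dict(intrinsics=f["K"],world_from_camera=f["T"]))
    m=(W[...,2]>.3)&(W[...,2]<.5)
    for n,a in(("left",m[:, :320]),("right",m[:,320:])):
        q=(W[:,:320] if n=="left" else W[:,320:])[a]; k=np.argsort(q[:,2])[:40]; print(i,n,"lowest",q[k].mean(0).round(4),"tip-tcp",(q[k][:,2].mean()-z).round(4))
gripper_to(.05); move_l(loc(0,0,.16),feed=.08); gripper_to(0); hold(.2)
s=observe(); p,d=get_image("wrist"); W=cloud(d,get_calibration("wrist"))
print(s["time_s"],s["eef_pos"],s["ft_force"],s["opening"])
x=W[280:330,300:345].reshape(-1,3); h,e=np.histogram(x[:,2],20); print(h,e.round(3))
E
```

```text
0 left lowest [0.4767 0.0427 0.4495] tip-tcp 0.0496
0 right lowest [ 0.462  -0.0416  0.4494] tip-tcp 0.0495
1 left lowest [ 0.5363 -0.0163  0.4504] tip-tcp 0.0498
1 right lowest [ 0.5228 -0.1008  0.4502] tip-tcp 0.0496
15.3667 [0.51399866 0.00679556 0.15998642] [ 0.34353258 -0.16877647  1.12241849] 0.00029496908648509227
[199   0   0 165 393 451 486 440 108   0   0   0   0   0   0   0   0   0
   0   8] [0.17  0.179 0.187 0.195 0.204 0.212 0.221 0.229 0.237 0.246 0.254 0.263
 0.271 0.28  0.288 0.296 0.305 0.313 0.322 0.33  0.339]
```

The shut fingertips are really about 35.5 mm above the reported TCP: 36.6 mm by depth when open, corrected for the swing, and 35 mm by direct measurement now. I'll correct the grasp height to TCP z = 0.1025.

```bash
sed -i 's/(z-.137)/(z-.1025)/' h.py; python3 - <<'E'
from h import *
def st(t):
    s=observe(); print(t,s["time_s"].__round__(2),s["eef_pos"].round(4),s["ft_force"].round(2),s["opening"].__round__(4),s["grasp_force"])
gripper_to(.065); print(move_l(loc(0,0,.1025),feed=.06,max_force=8)); hold(.1); st("down")
gripper_to(0,f_grip=70); hold(.2); st("closed")
if observe()["opening"]>.02:
    np.save("l1.npy",lift(.1025,.1125)); st("end")
E
```

```text
False
down 17.26 [0.5145 0.0067 0.1031] [-1.2   0.17  0.7 ] 0.0648 0.0
closed 17.87 [0.514  0.0062 0.103 ] [-3.87 -3.04  5.9 ] 0.0294 70.0672072917223
t 22.8667 open 0.029090938251405664 gf 69.35155525803566
0.5:2.4  0.6:-4.5  1.4:-4.9  2.4:-4.7  3.5:-5.4  4.4:-5.4  5.4:-5.5  6.4:-4.4  7.4:-4.6  8.4:-4.1  
end 22.87 [0.514  0.0062 0.1114] [ 1.87 -5.83 -5.59] 0.0291 69.35155525803566
```

Gripped at 29 mm with 70 N, and the column moves at about 5 N pull. I continue in 1 mm steps until the first click is felt.

```bash
cat >> h.py <<'E'
def climb(z,zmax,falls):
    """1 mm steps until `falls` steep drops of the pull were felt; prints lift:pull"""
    pk=0;n=0;base=5.;out=[]
    while z<zmax and n<falls:
        z+=.001; move_l(loc(0,0,z),feed=.008); s=observe(); f=-s["ft_force"][2]
        out.append(f"{(s['eef_pos'][2]-.1031)*1e3:.1f}:{f:.1f}"); pk=max(pk,f)
        if pk>base+4.5 and f<pk-3.5: n+=1; out.append(f"<FALL {n}>"); pk=0
    print(" ".join(out)); print("z",z,"t",s["time_s"],s["ft_force"].round(1),s["opening"].round(4)); return z
E
python3 - <<'E'
from h import *
climb(.1125,.1525,1)
E
```

```text
9.4:4.4 10.4:5.0 11.4:4.6 12.4:5.3 13.4:4.4 14.4:4.3 15.4:4.4 16.4:4.5 17.4:5.1 18.4:4.2 19.4:4.9 20.4:5.1 21.4:4.6 22.4:4.4 23.4:4.0 24.4:4.4 25.1:6.0 25.6:9.8 26.1:12.1 26.9:13.5 27.5:15.1 28.5:16.2 29.3:16.9 31.8:2.4 <FALL 1>Traceback (most recent call last):
  File "<stdin>", line 2, in <module>
  File "h.py", line 27, in climb
    print(" ".join(out)); print("z",z,"t",s["time_s"],s["ft_force"].round(1),s["opening"].round(4)); return z
                                                                             ^^^^^^^^^^^^^^^^^^
AttributeError: 'float' object has no attribute 'round'
```

First fall at about 30 mm, preceded by a 5 mm ramp. I continue for three more.

```bash
sed -i 's/s\["opening"\].round(4)/s["opening"]/' h.py; python3 - <<'E'
from h import *
print(observe()["time_s"],observe()["eef_pos"])
climb(.1365,.1765,3)
E
```

```text
29.4667 [0.51395039 0.00622764 0.13489882]
33.2:4.3 34.3:5.4 35.3:4.5 36.3:5.4 37.1:5.0 37.5:10.2 38.1:11.5 38.9:14.2 39.5:15.7 40.5:16.0 42.0:7.4 <FALL 1> 44.3:4.5 45.2:5.3 46.2:4.2 47.2:4.9 48.3:4.8 49.1:6.1 49.5:10.2 50.1:11.1 50.8:12.0 51.4:15.4 52.4:16.1 52.6:19.7 55.4:8.3 <FALL 2> 57.1:6.1 58.1:6.0 59.2:4.2 60.2:5.3 61.1:5.6 61.5:7.9 61.9:12.3 62.6:13.7 63.4:14.3 64.2:15.5 64.6:18.3 67.2:9.3 <FALL 3>
z 0.17250000000000004 t 39.3667 [ 4.1 -5.7 -9.3] 0.02913048974760236
```

Four falls, at about 30, 42, 54 and 66 mm. Now up past the snap (about 70 mm), check that the pull is back to the weight, and let it down gently.

```bash
python3 - <<'E'
from h import *
z=climb(.1725,.1745,1)
hold(.15); s=observe(); print((s["eef_pos"][2]-.1031)*1e3,s["ft_force"])
if s["ft_force"][2]>-7.5:
    for i in range(10):
        z-=.0007; move_l(loc(0,0,z),feed=.006); s=observe(); f=s["ft_force"][2]
        print(f"{(s['eef_pos'][2]-.1031)*1e3:.1f}:{f:.1f}",end=" ")
        if f>1: break
    print(s["time_s"])
E
```

```text
69.0:6.2 70.1:5.4
z 0.1745 t 39.9167 [ 2.3 -5.1 -5.4] 0.028810316110554197
70.09468606642847 [ 2.57434166 -4.5840895  -5.50011619]
69.7:-4.0 69.5:-0.3 69.4:3.2 40.8667
```

```bash
python3 - <<'E'
from h import *
gripper_to(.06); hold(.3); s=observe(); print(s["time_s"],s["eef_pos"],s["ft_force"],s["opening"],s["grasp_force"])
move_l([s["eef_pos"][0],s["eef_pos"][1],.28],feed=.12); hold(.1)
p,d=get_image("wrist"); cv2.imwrite("pics/r.png",p[:,:,::-1]); W=cloud(d,get_calibration("wrist"))
c,s_=np.cos(YAW),np.sin(YAW); X=W[...,0]-O[0];Y=W[...,1]-O[1]; L=np.stack([c*X+s_*Y,-s_*X+c*Y,W[...,2]],-1)
a=L[(abs(L[...,0])<.04)&(abs(L[...,1])<.02)&(L[...,2]>.15)&(L[...,2]<.27)]
print("lips z",np.percentile(a[:,2],[5,50,95]),len(a))
k=L[(abs(L[...,0])<.02)&(L[...,1]<-.07)&(L[...,1]>-.16)&(L[...,2]>.079)&(L[...,2]<.1)]
print("knob",np.percentile(k,[3,50,97],axis=0).round(4),len(k)); print(observe()["time_s"])
E
```

```text
41.5667 [0.51403809 0.00686062 0.17240292] [-0.09400544 -0.51589531  0.32890997] 0.05977427858336524 0.0
lips z [0.24104095 0.24865387 0.25495248] 4795
knob [[-0.0055 -0.1207  0.0794]
 [ 0.0003 -0.1142  0.0842]
 [ 0.0061 -0.1087  0.0857]] 138
42.7667
```

View pics/r.png

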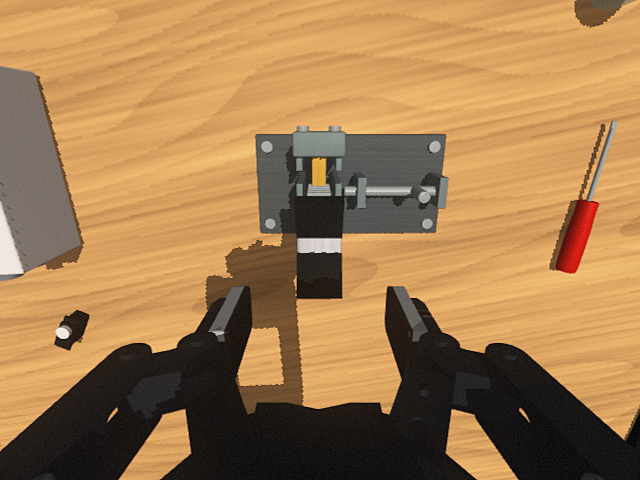

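The column rests 69 mm up (lips at z 0.255), released, with the pawl tongue under it at (320,190). The knob at (424,197) has not moved, at local (0, −0.1145). Next I push it towards +y with shut fingers, above the 60 mm bracket.

```bash
python3 - <<'E'
from h import *
def st(t):
    s=observe(); print(t,s["time_s"].__round__(2),s["eef_pos"].round(4),s["ft_force"].round(2),s["opening"].__round__(4))
gripper_to(0,f_grip=40); move_l(loc(0,-.147,.2),feed=.2,rotation=ORI)
print(move_l(loc(0,-.147,.0315),feed=.1,max_force=8)); hold(.1); st("down")
print(move_l(loc(0,-.104,.0315),feed=.02,max_force=14)); st("pushed")
e=np.array(observe()["eef_pos"][:2])-O; print("local y",-np.sin(YAW)*e[0]+np.cos(YAW)*e[1])
E
```

```text
False
down 46.28 [ 0.4854 -0.1375  0.0321] [0.25 0.82 0.34] 0.0001
True
pushed 47.78 [ 0.4911 -0.107   0.0315] [ 0.01 -3.25  1.9 ] 0.0
local y -0.11610227195871804
```

```bash
python3 - <<'E'
from h import *
move_l(loc(0,-.14,.0315),feed=.06); move_l(loc(0,-.14,.2),feed=.15); move_l(loc(-.02,-.06,.30),feed=.15); hold(.2)
p,d=get_image("wrist"); cv2.imwrite("pics/f.png",p[:,:,::-1]); W=cloud(d,get_calibration("wrist"))
c,s_=np.cos(YAW),np.sin(YAW); X=W[...,0]-O[0];Y=W[...,1]-O[1]; L=np.stack([c*X+s_*Y,-s_*X+c*Y,W[...,2]],-1)
k=L[(abs(L[...,0])<.02)&(L[...,1]<-.07)&(L[...,1]>-.16)&(L[...,2]>.079)&(L[...,2]<.1)]
print("knob",np.percentile(k,[3,50,97],axis=0).round(4),len(k))
a=L[(abs(L[...,0])<.04)&(abs(L[...,1])<.02)&(L[...,2]>.15)&(L[...,2]<.27)]; print("lips",np.percentile(a[:,2],95)); print(observe()["time_s"])
E
```

```text
knob [[-0.0055 -0.1004  0.0814]
 [ 0.0004 -0.0937  0.0843]
 [ 0.0059 -0.088   0.086 ]] 120
lips 0.2549197435842548
50.875
```

View pics/f.png

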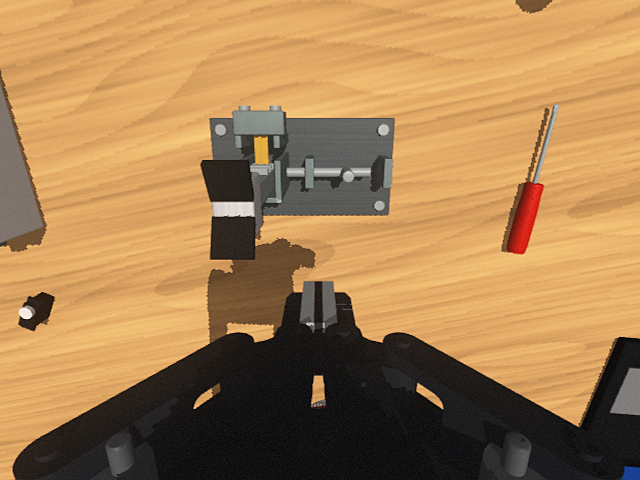

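The knob is now at (348,176), local y −0.094, so the bolt is home. The column is still 69 mm up at (232,210) and the robot is clear of everything.

```bash
python3 -c "
from plant import *
print(job_done())"
```

```text
the job is handed in; nothing more can be done
None
```

I handed the job in at about 51 s: the column was let go resting on the pawl at the fourth notch (69 mm up), the bolt measured at its stop, and the bystanders were not touched; the judge returned no verdict.

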